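# Block the gap in a packed tube-rack carton

### The arm

A 6-joint arm with a two-finger parallel gripper is mounted at the origin on a cart in front of the work surface, level with it; the furniture and walls round the work are solid. World frame = base frame: x ahead of the robot, y to its left, z up, the work surface at z = 0. Lengths are in m, angles in rad, forces in N, time in s.
With the tool pointing down it reaches from about 0.225 to 0.875 m from the base axis. Payload 3.4 kg.
Tool frame: the origin (TCP) lies at the very end of the fingers, on their centre line; the grasp point (between the pads) lies 19 mm behind it; y points along the fingers, z is the direction in which the jaws open and shut, and the axes are right-handed (so a half turn about y gives the same grasp; the last joint's range is limited). The gripper opens to 85 mm and grips with 20 to 120 N. Pads are 22 mm wide; open, the fingers measure 114 mm over their backs; the gripper's body (76 mm by 85 mm) begins 54 mm behind the grasp point. The pads swing forward as they close: fully open they stand 13 mm farther back than shut.
Start: joints at [-0.121, 0.276, 1.505, -0, 1.361, -0.121], TCP at [0.575, -0, 0.231] pointing down, gripper open.
Joint ranges: [-2.89, 2.89], [-0.75, 2.08], [0.22, 2.7], [-1.18, 4.32], [0.11, 2.71], [-2.7, 2.7]. Speed limits (rad/s): [2.57, 2.57, 3.14, 3.14, 3.14, 3.14].

### API

Orientations are given as a rotation vector (axis times angle).
In Python, from rig import manip, eyes gives the robot as it stands.
- The arm moves only by the tool send_rows, never from a script. Its argument "targets" is a list of rows, each an object with "translation": the shift along the tool's x, y, z in units of 100 mm (1.0 is 100 mm), a list of three; "roll": the turn about the tool's y in units of 30 degrees (1.0 is 30 degrees). A call has 1 to 5 rows; each row is the pose to reach, as a shift and turn from the pose commanded when the call began, along the tool's axes at that moment; what a row does not reach only later rows make up. A row lasts 1/12 s, in which the tool goes at most 41.7 mm and 7.16 degrees, less where a joint would pass 70% of its speed; a pose out of reach is approached as far as the arm can. A call with a number of a shift or a turn outside -1 to 1 is refused whole. A call with a gripper value outside its range is refused whole. "grip" is the closure, from -1 (fully open) to 1 (shut), set as the call begins (left out, the last holds). The fingers move at their own pace and stop on an object; the grip force is fixed at half the most. Time passes only in rows, so rows that repeat a pose let the fingers close. It gives the time, the measured TCP pose, the force and the opening at its end, in the units of the state.
- manip.get_obs(): the state, without advancing time (a new reading comes with each control period).
- eyes.snapshot(name): name is "scene" or "side" or "wrist"; returns a dict with "image" (384x512x3 uint8, red, green, blue), "fx", "fy", "cx", "cy" (pixels), "k1" (the pictures are not rectified: a ray, as slopes to the right and down, at radius r is drawn at 1 + k1 r^2 times it, then the intrinsics apply), "cam_to_world" (4x4, takes a point from camera to world coordinates); the wrist camera has in their place "mount" (4x4, takes a point from camera to tool coordinates, whose origin is the TCP and whose axes are the tool frame's). Camera axes: x right, y down, z forward; pixel columns grow to the right and rows downward; lengths in m; the calibration is good to about 2 mm. A picture is of the moment at which its call begins: read the wrist's pose just before it. There is no depth.
- manip.sign_off(): hands the job in, once; it reports no verdict.
The state is a dict: "time": time; "joints": joint angles; "qvel": joint speeds; "joint_torque": joint torques, N m; "position": TCP position; "orientation": TCP orientation; "wrist_force": force on the tool from outside, world axes, zero at the start; "torque": the same for the moment, N m; "finger_gap": finger opening in m.
Only numpy, scipy, OpenCV 4.12 (cv2) and the standard library are available. Lean on these libraries where they do the work, as an engineer would, in place of code of your own. Each camera call takes 0.05 s, during which the arm holds its last target. There are 200 camera calls.

### The job

The tube rack in the open cardboard carton would slide about in transit, because there is an empty gap beside one end of it. Take the foam block that fills this gap (not the thin one, which would be loose in it) and set it upright into the gap, flat along the rack's end and fully down on the carton's floor. Leave the rack sitting flat in the carton and the thin block standing where it is.

Things in the scene. Friction and masses are not known exactly. Their poses are not given: they have to be found in the camera images.
- carton: Low open cardboard carton, fixed to the desk, outside 314 x 164 mm (long side along its own x), 62 mm high, walls and floor 4 mm thick, flaps folded down outside reaching 14 mm out. Origin: centre of its underside. The rack stands at its -x end; the empty gap is at its +x end (the left end, seen from the robot), about 50 mm wide along x, 156 mm long along y, with its centre at about x = +0.127, y = 0 in the carton's frame; its floor is at z = +0.004.
- rack: Black foam tube rack, loose in the carton, 249 x 151 mm (long side along its own x, parallel to the carton's x), foam 52 mm high, with four capped tubes near its middle that reach 106 mm above its underside. Origin: centre of its underside.
- filler_mid (a point): Centre of the right foam block: grey, 42 mm thick (its own x) x 100 mm long (its own y) x 110 mm tall (its own z), standing upright on the desk in front of the carton, so that this point is 55 mm above its underside. Its two long lower edges have 8 mm bevels, so that it finds its way into the gap. About 60 g, stiff; can be gripped across its thickness near the top.
- thin_mid (a point): Centre of the thin foam block, same grey foam and same shape but 22 mm thick (own x) x 100 mm (own y) x 110 mm tall (own z), standing upright on the desk; too thin for the gap. The two blocks and a flat beige tape roll (73 mm across, 18 mm high) stand in a row in front of the carton in any order.

How it is judged:
At the end, for the whole second after the job is handed in: The 42 mm block stands in the gap at the carton's +x end, upright within 10 degrees, along the rack's end within 12 degrees, its underside within 10 mm of the carton's floor; the rack sits flat in the carton (within 10 mm of the floor, tilted under 6 degrees), at its own end and at rest (x of filler_mid in the frame of carton between 0.105 and 0.142 m and y of filler_mid in the frame of carton between -0.04 and 0.04 m and z of filler_mid in the frame of carton below 0.069 m and angle between filler_mid's own z axis and vertical below 0.175 rad and angle between the x axis of filler_mid and the x axis of carton, either way round below 0.21 rad and z of rack in the frame of carton below 0.014 m and x of rack in the frame of carton between -0.045 and -0.01 m and angle between rack's own z axis and vertical below 0.1 rad and linear speed of rack below 0.03 m/s); the robot touches nothing.
It fails at once if the thin block is moved more than 40 mm or knocked over (distance of thin_mid from where it was at the start of the episode above 0.04 m).
It also fails if it takes over 32 s, if anything falls off the work surface, if the arm or the gripper's body presses on something with over 40 N, if the wrist force passes 120 N, or if a joint passes its speed limit or range.

## Working session

There is one attempt and no reset: what is moved stays moved. The work goes in short steps, Python scripts to look and compute and a tool call to move; the robot and the scene stay as the last step left them, time stands still between calls to the robot, and variables do not carry over. Pictures are saved under pics/ and viewed, about 8 in all and at most 12, crops included, and the job is handed in when it is done.

Besides the shell and the picture viewer there is one more tool, called after "Request:" as name(argument=value, ...), one argument or row to a line, values as JSON. send_rows: Moves the arm, as the interface text tells. Shifts and turns lie within -1 to 1; 1 stands for 100 mm of shift or 30 degrees of turn. Its arguments: {"type":"object","properties":{"targets":{"type":"array"},"grip":{"type":"number"}},"required":["targets"]}

```bash
mkdir -p pics; cat > h.py <<'E'
import numpy as np, cv2
from rig import manip, eyes
from scipy.spatial.transform import Rotation as R
def snap(n):
    o=manip.get_obs(); s=eyes.snapshot(n)
    if n=="wrist":
        T=np.eye(4);T[:3,:3]=R.from_rotvec(o["orientation"]).as_matrix();T[:3,3]=o["position"]
        s["cam_to_world"]=T@np.array(s["mount"])
    s["cam_to_world"]=np.array(s["cam_to_world"]); return s
def cast(s,uv,z):
    K=np.array([[s["fx"],0,s["cx"]],[0,s["fy"],s["cy"]],[0,0,1.]])
    p=cv2.undistortPoints(np.array(uv,float).reshape(-1,1,2),K,np.array([s["k1"],0,0,0.])).reshape(-1,2)
    C=s["cam_to_world"]; d=np.c_[p,np.ones(len(p))]@C[:3,:3].T; t=(z-C[2,3])/d[:,2]
    return C[:3,3]+d*t[:,None]
def save(s,f): cv2.imwrite("pics/"+f,cv2.cvtColor(s["image"],cv2.COLOR_RGB2BGR))
E
python3 - <<'E'
from h import *
import pickle
o=manip.get_obs();print(o["time"],o["position"],R.from_rotvec(o["orientation"]).as_matrix().round(3),o["finger_gap"])
d={}
for n in("scene","side","wrist"):
    d[n]=snap(n);save(d[n],n+"0.png");print(n,d[n]["cam_to_world"].round(3).tolist())
pickle.dump(d,open("d0.pkl","wb"))
a=[cv2.imread(f"pics/{n}0.png") for n in("scene","side")]
E
```

```text
0.0 [5.74463484e-01 6.78566464e-05 2.30416368e-01] [[-0.    -0.002  1.   ]
 [-1.     0.    -0.   ]
 [-0.    -1.    -0.002]] 0.08538821545472722
scene [[0.749, -0.254, 0.612, 0.017], [-0.663, -0.31, 0.682, -0.64], [0.017, -0.916, -0.401, 0.404], [0.0, 0.0, 0.0, 1.0]]
side [[0.951, -0.19, 0.245, 0.31], [-0.309, -0.537, 0.785, -0.775], [-0.018, -0.822, -0.569, 0.594], [0.0, 0.0, 0.0, 1.0]]
wrist [[1.0, -0.0, -0.001, 0.574], [-0.001, -0.965, -0.264, 0.067], [-0.001, 0.264, -0.965, 0.374], [0.0, 0.0, 0.0, 1.0]]
```

View pics/scene0.png

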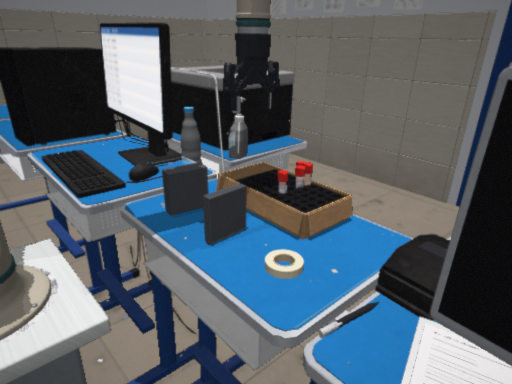

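View pics/wrist0.png

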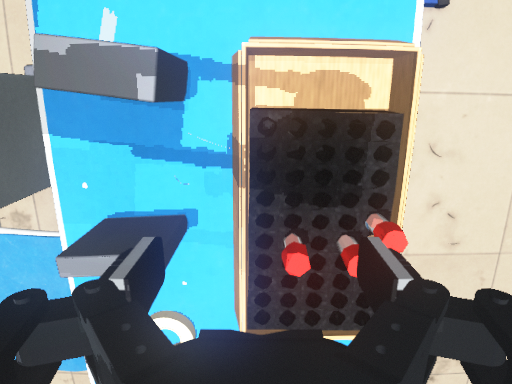

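```bash
python3 - <<'E'
import cv2
i=cv2.imread("pics/wrist0.png")
a=cv2.resize(i[15:295,20:220],None,fx=2.1,fy=2.1,interpolation=cv2.INTER_CUBIC)
a=cv2.convertScaleAbs(a,alpha=1.6,beta=10)
cv2.imwrite("pics/c1.png",a)
E
```

```text
(no output)
```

View pics/c1.png

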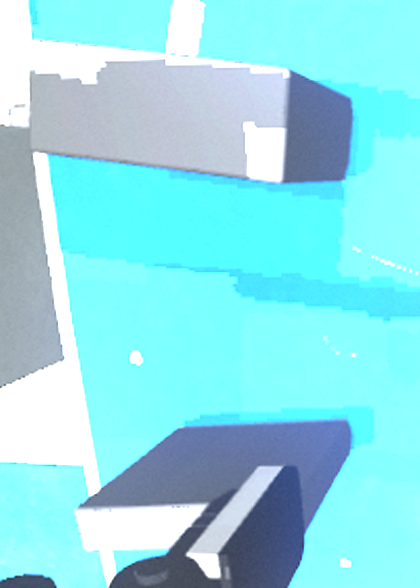

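```bash
python3 - <<'E'
from h import *
import pickle
d=pickle.load(open("d0.pkl","rb"));s=d["wrist"]
def sh(n,uv,z):
    p=cast(s,uv,z);print(n,p[:,:2].round(4).tolist(),"sides",np.linalg.norm(np.roll(p,-1,0)-p,axis=1).round(4),"mean",p.mean(0).round(4),"dirs",[round(float(np.degrees(np.arctan2(*(np.roll(p,-1,0)-p)[i,[1,0]]))),1) for i in range(len(p))])
sh("upper",[(35,34),(158,48),(154,101),(34,86)],.11)
sh("lower top edge",[(58,257),(130,252),(62,277)],.11)
sh("carton top L/T/R",[(242,45),(418,45),(240,330)],.062)
sh("rack",[(250,108),(403,113),(398,330),(248,328)],.056)
E
```

```text
upper [[0.3987, 0.1186], [0.4958, 0.1053], [0.4899, 0.0657], [0.3921, 0.0793]] sides [0.098  0.04   0.0987 0.0398] mean [0.4441 0.0922 0.11  ] dirs [-7.8, -98.5, 172.1, 80.5]
lower top edge [[0.3877, -0.0716], [0.4566, -0.0655], [0.3878, -0.0924]] sides [0.0692 0.074  0.0208] mean [ 0.4107 -0.0765  0.11  ] dirs [5.1, -158.7, 90.1]
carton top L/T/R [[0.5575, 0.1139], [0.7172, 0.1157], [0.5505, -0.1874]] sides [0.1597 0.3459 0.3013] mean [0.6084 0.0141 0.062 ] dirs [0.7, -118.8, 88.7]
rack [[0.5641, 0.0582], [0.7116, 0.0544], [0.7362, -0.1946], [0.5594, -0.1894]] sides [0.1475 0.2502 0.1769 0.2477] mean [ 0.6428 -0.0679  0.056 ] dirs [-1.5, -84.4, 178.3, 88.9]
```

View pics/side0.png

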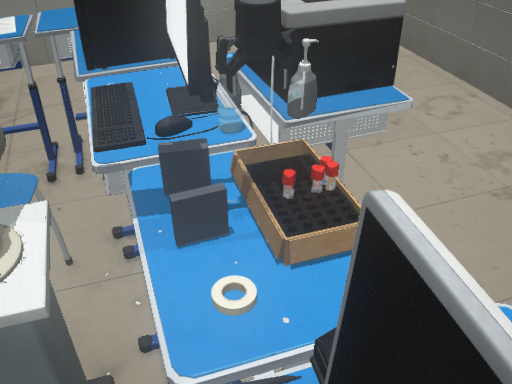

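The wrist view shows the thick block at upper left, with its top corners near (35,34), (158,48), (154,101) and (34,86), which measures 98 x 40 mm. The thin block is below it, with a top edge of about 21 mm. The tape is at the far right. The gap is at the top of the image, which is world +y. I'll move over the thick block and turn −82°.

Request:
send_rows(
  targets=[
    {"translation":[-0.9,0,-1.0],"roll":-0.91},
    {"translation":[-0.9,0,-1.0],"roll":-0.91},
    {"translation":[-0.9,0,-1.0],"roll":-0.91},
    {"translation":[-0.9,0,-1.0],"roll":-0.91},
    {"translation":[-0.9,0,-1.0],"roll":-0.91},
  ],
  grip=-1,
)

```text
time: 0.57
position: [0.472, 0.0918, 0.2313]
orientation: [-1.399, 0.849, -0.846]
wrist_force: [1.5, -1.2, -0.1]
finger_gap: 0.0854
```

Request:
send_rows(
  targets=[
    {"translation":[0,0,0],"roll":-0.91},
    {"translation":[0,0,0],"roll":-0.91},
    {"translation":[0,0,0],"roll":-0.91},
    {"translation":[0,0,0],"roll":-0.91},
    {"translation":[0,0,0],"roll":-0.91},
  ],
)

```text
time: 0.98
position: [0.4761, 0.0892, 0.2312]
orientation: [-1.516, 0.484, -0.485]
wrist_force: [-0.3, 0.3, -0.9]
finger_gap: 0.0854
```

Request:
send_rows(
  targets=[
    {"translation":[0,0,0],"roll":-0.91},
    {"translation":[0,0,0],"roll":-0.91},
    {"translation":[0,0,0],"roll":-0.91},
    {"translation":[0,0,0],"roll":-0.91},
    {"translation":[0,0,0],"roll":-0.91},
  ],
)

```text
time: 1.4
position: [0.4758, 0.0894, 0.2312]
orientation: [-1.568, 0.113, -0.114]
wrist_force: [0.1, 0.1, 0.5]
finger_gap: 0.0855
```

```bash
cat > st.py <<'E'
from h import *
o=manip.get_obs();M=R.from_rotvec(o["orientation"]).as_matrix()
print("t",o["time"],"p",np.round(o["position"],4),"zhead",np.degrees(np.arctan2(M[1,2],M[0,2])).round(2),"down",M[:,1].round(3),"gap",round(o["finger_gap"],4),"F",np.round(o["wrist_force"],1))
E
python3 - <<'E'
import st
from h import *
s=snap("wrist");save(s,"wrist1.png")
import pickle;pickle.dump(s,open("d1.pkl","wb"))
E
```

```text
t 1.4 p [0.4758 0.0894 0.2312] zhead 81.73 down [ 0. -0. -1.] gap 0.0855 F [0.1 0.1 0.5]
```

View pics/wrist1.png

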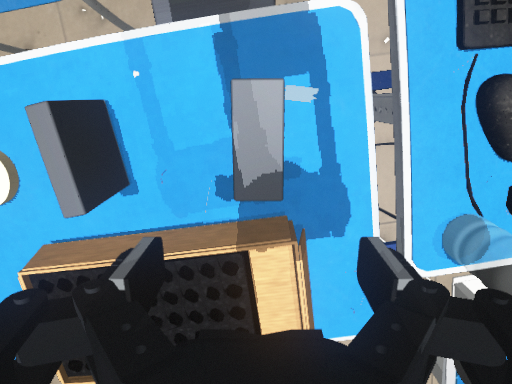

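Here the block's top is (232,79) to (283,200), square with the jaws. The rack's end runs (248,250)–(260,333), and the end wall is at columns 293–308.

```bash
python3 - <<'E'
from h import *
import pickle
s=pickle.load(open("d1.pkl","rb"))
p=cast(s,[(232,79),(284,79),(283,200),(233,200)],.11);print(p.round(4).tolist(),p.mean(0).round(4),np.linalg.norm(np.roll(p,-1,0)-p,axis=1).round(4))
print("rackend",cast(s,[(249,255),(259,328)],.056).round(4).tolist())
i=cv2.cvtColor(s["image"],cv2.COLOR_RGB2BGR)[200:350,10:340]
cv2.imwrite("pics/c2.png",cv2.resize(i,None,fx=2.4,fy=2.4,interpolation=cv2.INTER_CUBIC))
E
```

```text
[[0.3921, 0.0798, 0.11], [0.3979, 0.1197, 0.11], [0.4954, 0.1064, 0.11], [0.4892, 0.0643, 0.11]] [0.4437 0.0926 0.11  ] [0.0403 0.0984 0.0425 0.0984]
rackend [[0.5693, 0.0638, 0.056], [0.6642, 0.0607, 0.056]]
```

View pics/c2.png

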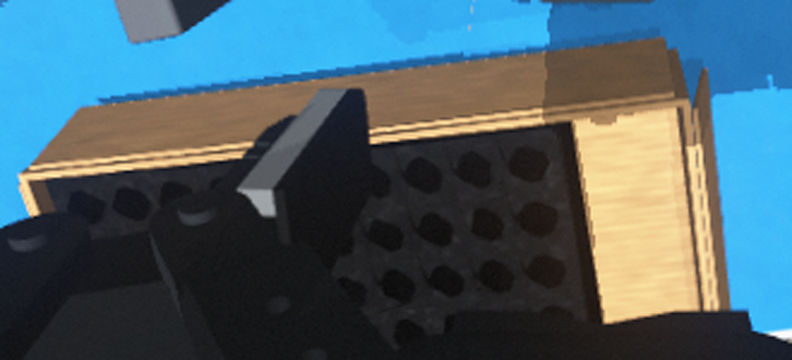

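The crop shows the near wall's top edge running (20,175)–(690,100) and the end wall's inner top edge running (683,108)–(700,300), in crop pixels.

```bash
python3 - <<'E'
from h import *
import pickle
s=pickle.load(open("d1.pkl","rb"))
f=lambda l:[(10+x/2.4,200+y/2.4) for x,y in l]
for n,l,z in(("near",[(20,175),(690,100)],.062),("endin",[(685,108),(702,300)],.062),("endout",[(692,105),(716,305)],.062),("rack",[(573,122),(601,318)],.056)):
    p=cast(s,f(l),z);d=p[1]-p[0];print(n,p[:,:2].round(4).tolist(),np.linalg.norm(d).round(4),np.degrees(np.arctan2(d[1],d[0])).round(1))
E
```

```text
near [[0.5541, -0.1964], [0.5584, 0.1169]] 0.3134 89.2
endin [[0.5619, 0.1143], [0.6626, 0.111]] 0.1008 -1.9
endout [[0.5609, 0.1175], [0.6665, 0.1174]] 0.1056 -0.1
rack [[0.5644, 0.0643], [0.6707, 0.0614]] 0.1064 -1.6
```

Request:
send_rows(
  targets=[
    {"translation":[-0.32,0,-0.01]},
    {"translation":[-0.32,0.4,-0.01]},
    {"translation":[-0.32,0.8,-0.01]},
    {"translation":[-0.32,0.8,-0.01]},
  ],
)

```text
validation failed for argument at $.ta...
```

```bash
python3 st.py
```

```text
t 1.45 p [0.4757 0.0895 0.2312] zhead 81.56 down [ 0. -0. -1.] gap 0.0851 F [ 0.6  0.1 -0.2]
```

Request:
send_rows(
  targets=[
    {"translation":[-0.32,0,-0.02],"roll":0},
    {"translation":[-0.32,0.3,-0.02],"roll":0},
    {"translation":[-0.32,0.7,-0.02],"roll":0},
    {"translation":[-0.32,0.9,-0.02],"roll":0},
    {"translation":[-0.32,0.9,-0.02],"roll":0},
  ],
)

```text
time: 1.87
position: [0.4396, 0.092, 0.1374]
orientation: [-1.569, 0.122, -0.108]
wrist_force: [-0.5, -0.5, -0.2]
finger_gap: 0.0852
```

Request:
send_rows(
  targets=[
    {"translation":[0,0.3,0],"roll":0},
    {"translation":[0,0.5,0],"roll":0},
    {"translation":[0,0.66,0],"roll":0},
    {"translation":[0,0.66,0],"roll":0},
  ],
)

```text
time: 2.2
position: [0.4422, 0.0923, 0.0739]
orientation: [-1.568, 0.117, -0.111]
wrist_force: [-0.1, 0.8, 0.4]
finger_gap: 0.0851
```

```bash
python3 st.py
```

```text
t 2.2 p [0.4422 0.0923 0.0739] zhead 81.71 down [-0.004 -0.    -1.   ] gap 0.0851 F [-0.1  0.8  0.4]
```

Request:
send_rows(
  targets=[
    {"translation":[0,0,0],"roll":0},
    {"translation":[0,0,0],"roll":0},
    {"translation":[0,0,0],"roll":0},
    {"translation":[0,0,0],"roll":0},
    {"translation":[0,0,0],"roll":0},
  ],
  grip=1,
)

```text
time: 2.62
position: [0.4446, 0.0924, 0.0769]
orientation: [-1.568, 0.108, -0.114]
wrist_force: [-0.8, 0.2, 6.3]
finger_gap: 0.0414
```

Request:
send_rows(
  targets=[
    {"translation":[0,0,0],"roll":0},
    {"translation":[0,0,0],"roll":0},
    {"translation":[0,0,0],"roll":0},
  ],
)

```text
time: 2.87
position: [0.4446, 0.0924, 0.0769]
orientation: [-1.568, 0.108, -0.114]
wrist_force: [0.6, -0.9, 6.9]
finger_gap: 0.0413
```

Request:
send_rows(
  targets=[
    {"translation":[0,-0.2,0],"roll":0},
    {"translation":[0,-0.5,0],"roll":0},
    {"translation":[0,-0.8,0],"roll":0},
    {"translation":[0,-1,0],"roll":0},
    {"translation":[0,-1,0],"roll":0},
  ],
)

```text
time: 3.28
position: [0.4463, 0.0928, 0.1801]
orientation: [-1.567, 0.103, -0.119]
wrist_force: [0.6, -0.4, -0.7]
finger_gap: 0.041
```

```bash
python3 st.py
```

```text
t 3.2833 p [0.4463 0.0928 0.1801] zhead 81.89 down [ 0.01   0.001 -1.   ] gap 0.041 F [ 0.6 -0.4 -0.7]
```

Request:
send_rows(
  targets=[
    {"translation":[0.2,0,0.02],"roll":-0.05},
    {"translation":[0.5,0,0.05],"roll":-0.12},
    {"translation":[0.8,0,0.09],"roll":-0.2},
    {"translation":[0.97,0,0.11],"roll":-0.24},
    {"translation":[0.97,0,0.11],"roll":-0.24},
  ],
)

```text
time: 3.7
position: [0.5444, 0.0895, 0.1744]
orientation: [-1.571, 0.01, -0.015]
wrist_force: [-0.0, -0.3, -0.1]
finger_gap: 0.0413
```

Request:
send_rows(
  targets=[
    {"translation":[0.3,0,0],"roll":0},
    {"translation":[0.6,0,0],"roll":0},
    {"translation":[0.85,0,0],"roll":0},
    {"translation":[0.97,0,-0.01],"roll":0},
    {"translation":[0.97,0,-0.01],"roll":0},
  ],
)

```text
time: 4.12
position: [0.639, 0.0869, 0.1739]
orientation: [-1.571, 0.013, -0.013]
wrist_force: [-0.2, -0.8, -0.8]
finger_gap: 0.0417
```

Request:
send_rows(
  targets=[
    {"translation":[0,0,0],"roll":0},
    {"translation":[0,0.15,0],"roll":0},
    {"translation":[0,0.25,0],"roll":0},
    {"translation":[0,0.25,0],"roll":0},
  ],
)

```text
time: 4.45
position: [0.634, 0.0874, 0.1477]
orientation: [-1.571, 0.018, -0.007]
wrist_force: [-0.0, -0.9, -1.1]
finger_gap: 0.0412
```

```bash
python3 - <<'E'
import st
from h import *
import pickle
d={n:snap(n) for n in("wrist","side")};pickle.dump(d,open("d2.pkl","wb"))
a=[cv2.cvtColor(d[n]["image"],cv2.COLOR_RGB2BGR) for n in d]
a[1]=cv2.resize(a[1][60:300,150:470],(512,384))
cv2.imwrite("pics/w2.png",np.vstack([a[0],a[1]])[:, :] if 0 else cv2.resize(np.hstack(a),(800,300)))
E
```

```text
t 4.45 p [0.634  0.0874 0.1477] zhead 89.1 down [-0.007 -0.    -1.   ] gap 0.0412 F [-0.  -0.9 -1.1]
```

View pics/w2.png

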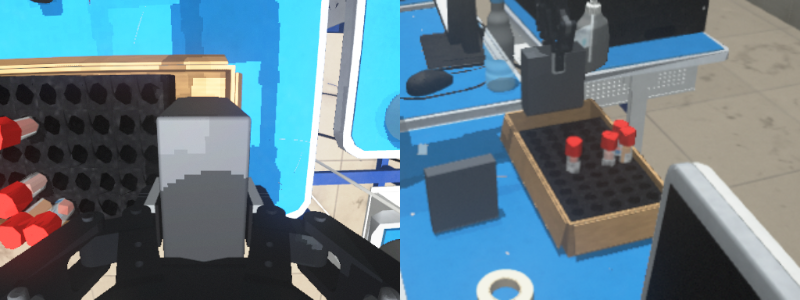

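The block is held upright over the gap. In the wrist picture, rack end is near full-image column 223 and the inner wall near 292, around row 97. I'll check its y centring from this view.

```bash
python3 - <<'E'
from h import *
import pickle
s=pickle.load(open("d2.pkl","rb"))["wrist"]
g=s["image"].astype(int).sum(2)
for r in(100,108,114,120): print(r,g[r,212:236:2].tolist(),g[r,280:320:2].tolist())
print(cast(s,[(223,100),(224,120)],.056).round(4).tolist(),cast(s,[(292,92),(293,100),(298,100)],.062).round(4).tolist())
print("blocktop",cast(s,[(203,148),(317,148)],.183).round(4).tolist())
E
```

```text
100 [148, 138, 132, 122, 125, 126, 470, 509, 511, 508, 508, 509] [707, 686, 692, 689, 595, 295, 297, 304, 677, 710, 653, 679, 671, 386, 388, 534, 572, 568, 567, 566]
108 [139, 132, 131, 114, 114, 117, 331, 520, 520, 520, 526, 534] [682, 661, 660, 660, 486, 298, 306, 336, 685, 713, 676, 699, 656, 382, 382, 549, 566, 568, 568, 567]
114 [128, 120, 117, 115, 116, 109, 236, 501, 506, 512, 520, 519] [690, 670, 675, 677, 396, 302, 306, 341, 695, 710, 655, 706, 664, 381, 383, 557, 570, 569, 565, 569]
120 [137, 134, 121, 109, 114, 108, 244, 515, 513, 455, 455, 453] [697, 678, 677, 680, 398, 292, 303, 371, 704, 710, 574, 713, 654, 381, 385, 569, 569, 569, 572, 570]
[[0.5672, 0.0627, 0.056], [0.581, 0.0629, 0.056]] [[0.5627, 0.1105, 0.062], [0.568, 0.1112, 0.062], [0.568, 0.1146, 0.062]]
blocktop [[0.583, 0.0695, 0.183], [0.5836, 0.1077, 0.183]]
```

Request:
send_rows(
  targets=[
    {"translation":[0.03,0.1,-0.01],"roll":0},
    {"translation":[0.03,0.2,-0.01],"roll":0},
    {"translation":[0.03,0.3,-0.01],"roll":0},
    {"translation":[0.03,0.35,-0.01],"roll":0},
    {"translation":[0.03,0.35,-0.01],"roll":0},
  ],
)

```text
time: 4.97
position: [0.6392, 0.0861, 0.1131]
orientation: [-1.571, 0.016, -0.009]
wrist_force: [0.6, 0.4, -1.0]
finger_gap: 0.041
```

Request:
send_rows(
  targets=[
    {"translation":[0,0.1,0],"roll":0},
    {"translation":[0,0.18,0],"roll":0},
    {"translation":[0,0.25,0],"roll":0},
    {"translation":[0,0.29,0],"roll":0},
    {"translation":[0,0.29,0],"roll":0},
  ],
)

```text
time: 5.38
position: [0.6397, 0.0861, 0.0849]
orientation: [-1.571, 0.014, -0.01]
wrist_force: [-0.1, 0.5, -1.1]
finger_gap: 0.0412
```

```bash
python3 st.py
```

```text
t 5.3833 p [0.6397 0.0861 0.0849] zhead 89.1 down [-0.002 -0.    -1.   ] gap 0.0412 F [-0.1  0.5 -1.1]
```

No contact so far, and about 4 mm remain.

Request:
send_rows(
  targets=[
    {"translation":[0,0.03,0],"roll":0},
    {"translation":[0,0.05,0],"roll":0},
    {"translation":[0,0.05,0],"roll":0},
    {"translation":[0,0.05,0],"roll":0},
  ],
)

```text
time: 5.72
position: [0.6407, 0.0862, 0.0815]
orientation: [-1.571, 0.012, -0.013]
wrist_force: [0.0, 0.3, -0.9]
finger_gap: 0.0413
```

```bash
python3 st.py
```

```text
t 5.7167 p [0.6407 0.0862 0.0815] zhead 89.1 down [ 0. -0. -1.] gap 0.0413 F [ 0.   0.3 -0.9]
```

Request:
send_rows(
  targets=[
    {"translation":[0,0.02,0],"roll":0},
    {"translation":[0,0.04,0],"roll":0},
    {"translation":[0,0.04,0],"roll":0},
  ],
)

```text
time: 5.97
position: [0.641, 0.0861, 0.0809]
orientation: [-1.571, 0.01, -0.014]
wrist_force: [-4.2, -0.1, 14.6]
finger_gap: 0.041
```

```bash
python3 st.py
```

```text
t 5.9667 p [0.641  0.0861 0.0809] zhead 89.1 down [ 0.002 -0.    -1.   ] gap 0.041 F [-4.2 -0.1 14.6]
```

Request:
send_rows(
  targets=[
    {"translation":[0,-0.02,0],"roll":0},
    {"translation":[0,-0.02,0],"roll":0},
    {"translation":[0,-0.02,0],"roll":0},
    {"translation":[0,-0.02,0],"roll":0},
    {"translation":[0,-0.02,0],"roll":0},
  ],
  grip=-0.6,
)

```text
time: 6.38
position: [0.6405, 0.0862, 0.0789]
orientation: [-1.571, 0.013, -0.012]
wrist_force: [0.9, 0.6, 0.8]
finger_gap: 0.0685
```

Request:
send_rows(
  targets=[
    {"translation":[0,0,0],"roll":0},
    {"translation":[0,-0.2,0],"roll":0},
    {"translation":[0,-0.5,0],"roll":0},
    {"translation":[0,-0.8,0],"roll":0},
    {"translation":[0,-1,0],"roll":0},
  ],
)

```text
time: 6.8
position: [0.6416, 0.0862, 0.1818]
orientation: [-1.571, 0.01, -0.015]
wrist_force: [0.3, 0.5, 0.6]
finger_gap: 0.0682
```

Request:
send_rows(
  targets=[
    {"translation":[-0.3,0,0],"roll":0},
    {"translation":[-0.6,0,0],"roll":0},
    {"translation":[-0.9,0,0],"roll":0},
    {"translation":[-0.9,0,0],"roll":0},
    {"translation":[-0.9,0,0],"roll":0},
  ],
)

```text
time: 7.22
position: [0.5492, 0.0877, 0.1795]
orientation: [-1.571, 0.012, -0.012]
wrist_force: [0.1, 0.2, 0.8]
finger_gap: 0.0686
```

```bash
python3 - <<'E'
import st
from h import *
import pickle
d={n:snap(n) for n in("wrist","side")};pickle.dump(d,open("d3.pkl","wb"))
a=[cv2.cvtColor(d[n]["image"],cv2.COLOR_RGB2BGR) for n in d]
a[1]=cv2.resize(a[1][60:300,150:470],(512,384))
cv2.imwrite("pics/w3.png",cv2.resize(np.hstack(a),(800,300)))
E
```

```text
t 7.2167 p [0.5492 0.0877 0.1795] zhead 89.12 down [-0. -0. -1.] gap 0.0686 F [0.1 0.2 0.8]
```

View pics/w3.png

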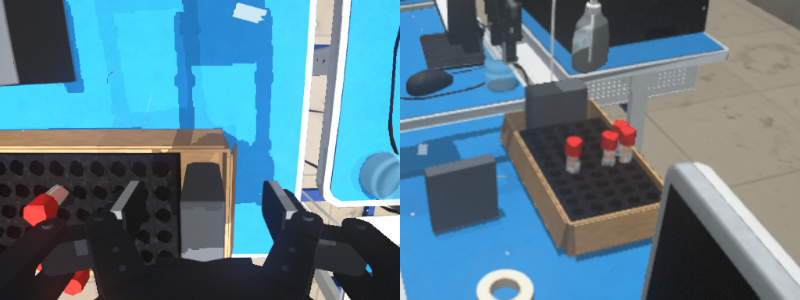

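The block stands in the gap, with its top edge at about full-image (234,251)–(283,251). The rack and thin block look unmoved. I'll check the top numerically and hand in if it fits.

```bash
python3 - <<'E'
from h import *
import pickle
d=pickle.load(open("d3.pkl","rb"));s=d["wrist"]
p=cast(s,[(234,251),(283,251),(284,315),(234,315)],.114);print(p.round(4).tolist())
e=pickle.load(open("d2.pkl","rb"))
q=lambda i:np.abs(i["side"]["image"].astype(int)-0)
df=np.abs(d["side"]["image"].astype(int)-e["side"]["image"]).max(2)
print("thin diff",(df[170:260,160:240]>40).sum(),"rack diff",(df[190:250,270:370]>40).sum())
w=abs(p[1,1]-p[0,1]); m=p[:2,1].mean()
print(w,m)
if .036<w<.048 and .078<m<.096: print(manip.sign_off())
E
```

```text
[[0.5858, 0.0691, 0.114], [0.5863, 0.1036, 0.114], [0.6395, 0.1046, 0.114], [0.6389, 0.067, 0.114]]
thin diff 644 rack diff 0
0.034478015935029804 0.08634075215033955
```

The width comes out at 34 mm instead of 42, so I can't hand in yet. I need a closer look at both regions.

```bash
python3 - <<'E'
from h import *
import pickle
d=pickle.load(open("d3.pkl","rb"));e=pickle.load(open("d2.pkl","rb"));f=pickle.load(open("d0.pkl","rb"))
b=lambda s:cv2.cvtColor(s["image"],cv2.COLOR_RGB2BGR)
A=cv2.convertScaleAbs(cv2.resize(b(d["wrist"])[170:340,190:330],(420,510)),alpha=1.5)
B=[cv2.resize(b(x["side"])[130:260,150:290],(274,255)) for x in(f,d)]
cv2.imwrite("pics/c4.png",np.hstack([A,np.vstack(B)]))
print(d["wrist"]["fx"])
E
```

```text
326.75000780656325
```

View pics/c4.png

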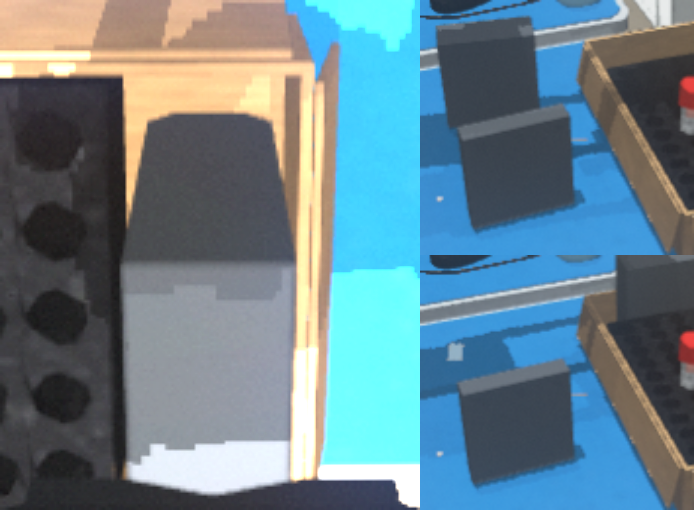

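The crop shows the true top edge at full-image (230.7,257.3)–(288.3,257.3); the earlier pixels were misread. The thin block sits at the same pixels as at the start, so the differences were only shadow.

```bash
python3 - <<'E'
from h import *
import pickle
s=pickle.load(open("d3.pkl","rb"))["wrist"]
p=cast(s,[(230.7,257.3),(288.3,257.3),(287.5,325),(232,325)],.114);print(p.round(4).tolist())
w=p[1,1]-p[0,1]; m=p[:2,1].mean(); print(w,m)
if .038<w<.046 and .078<m<.096: print("off",manip.sign_off())
E
```

```text
[[0.5906, 0.0666, 0.114], [0.5913, 0.1074, 0.114], [0.6486, 0.1073, 0.114], [0.648, 0.0651, 0.114]]
0.04078609436145553 0.08696248941986628
the job is handed in; nothing more can be done
off None
```

The 42 mm block is standing in the gap beside the rack, and I handed the job in at about 7.3 s. I gripped it across its thickness, lowered it until it touched the carton floor, released it and moved the arm clear.

**Last checks:**
- **Block height:** contact came at TCP z = 0.081 m, the height expected for the floor. With its top assumed at full-depth height, the top edge measures 41 mm wide, which fits 42 mm.
- **Block position:** its top edge is centred at y = 0.087 m, and I put the gap centre at 0.086–0.087 m. The block looks upright and in line with the rack's end.
- **Rack:** its area in the side view did not change when the block was lowered in.
- **Thin block:** it appears at the same pixels as at the start.
- **Robot:** the fingers read almost no force after I moved them away.

**Checks that disagreed at first:**
- **Width:** my first check of the placed block gave 34 mm because I had misread the edge pixels. A closer crop corrected it.
- **Thin block area:** a picture comparison flagged changes around the thin block. The crop showed the block in the same place, so I put the change down to the held block's shadow.

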